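# Turn the fruit stand to the serving arrow

## Robot

A 7-joint arm with a two-finger parallel gripper is mounted at the origin on the work surface. World frame = base frame: x ahead of the robot, y to its left, z up, the work surface at z = 0. Lengths are in m, angles in rad, forces in N, time in s.
With the tool pointing down it reaches from about 0.425 to 1.025 m from the base axis. Payload 9.4 kg.
Tool frame: the origin (TCP) lies on the centre line of the jaws, within the pads' length; the fingertips stand 22 mm ahead of it and the grasp point (between the pads) lies 3 mm ahead of it; z points along the fingers, y is the direction in which the jaws open and shut (so a half turn about z gives the same grasp; the last joint's range is limited). The gripper opens to 85 mm and grips with 20 to 120 N. Pads are 22 mm wide; open, the fingers measure 114 mm over their backs; the gripper's body (76 mm by 85 mm) begins 54 mm behind the grasp point. The pads swing forward as they close: fully open they stand 13 mm farther back than shut.
Start: joints at [-0.077, 0.599, -0.003, 1.599, 0.002, 0.943, -0.08], TCP at [0.725, -0, 0.253] pointing down, gripper open.
Joint ranges: [-2.57, 2.57], [-0.35, 1.97], [-1.29, 1.29], [0.11, 2.56], [-1.05, 4.19], [0.11, 1.86], [-2.63, 2.63]. Speed limits (rad/s): [2.22, 2.22, 3.01, 3.01, 3.14, 3.14, 3.14].

## Interface

Orientations are given as a unit quaternion [w, x, y, z].
In Python, from station import observe, get_image, camera_model, close_job, find_in, regions_of, spot_point gives the robot as it stands. The module is installed in compiled form; this text tells all that it offers.
- The arm moves only by the tool servo_tool, never from a script. Its argument "targets" is a list of rows, each a list of 3 entries, a list of its own where there are three numbers: the shift along the tool's x, y, z in mm, then the turn about the tool's z in rad, then the opening, from 0 (shut) to 1 (fully open). A call has 1 to 12 rows; each row shifts and turns the pose as measured when the row begins, along the tool's axes as they then stand; what a row does not reach is not made up. A row lasts 1/12 s, in which the tool goes at most 41.7 mm and 7.16 degrees, less where a joint would pass 70% of its speed; a pose out of reach is approached as far as the arm can. A call is refused whole if a number of a shift passes 41.7 or a number of a turn 0.125, either way. A call with a gripper value outside its range is refused whole. The fingers move at their own pace and stop on an object; "grip_force" is the grip in N (left out, the last holds). Time passes only in rows, so rows that do not move let the fingers close. It gives the time, the measured TCP pose, the force and the opening at its end, in the units of the state.
- observe(): the state, without advancing time (a new reading comes with each control period).
- get_image(name): name is "scene" or "side" or "wrist"; returns the picture (400x640x3 uint8, red, green, blue); there is no depth.
- camera_model(name): a dict with "fx", "fy", "cx", "cy" (pixels), "cam_to_world" (4x4, takes a point from camera to world coordinates). Camera axes: x right, y down, z forward; pixel columns grow to the right and rows downward; lengths in m; the calibration is good to about 2 mm. A picture is of the moment at which its call begins: read the wrist's pose just before it. camera_model takes no time and is no camera call; for the wrist camera it gives the pose at the moment of the call.
- close_job(): hands the job in, once; it reports no verdict.
Trained networks look in the newest picture that a camera, given by its name, has taken for a name from the list of things; names that differ only in an ending like _2 or _b are one class to them, and where a whole thing is asked for, a point or a joint stands for the part that bears it (a point fixed in the world has none). Each returns a list of dicts, best first, with "p" (0 to 1); they miss things now and then, are a little off and sometimes report something else, mostly with a low value. They report only what shows in the picture. A call takes as long as a camera call. They do not tell look-alikes from the thing itself.
- find_in(label, camera): "xyz" ([x, y, z] in m, in world coordinates, good to about 4 mm: the middle of the surface that is visible of it).
- regions_of(label, camera): "mask" (400x640 bool, what is visible of it).
- spot_point(label, camera): "xyz" ([x, y, z] in m, in world coordinates, good to about 4 mm: a listed point, or the origin of a listed thing).
The state is a dict: "time": time; "joint_positions": joint angles; "qvel": joint speeds; "tau": joint torques, N m; "position": TCP position; "ee_rot": TCP orientation; "wrist_force": force on the tool from outside, world axes, zero at the start; "ft_torque": the same for the moment, N m; "width": opening from 0.0 (shut) to 1.0 (fully open).
Only numpy, scipy, OpenCV 4.12 (cv2) and the standard library are available. Lean on these libraries where they do the work, as an engineer would, in place of code of your own. Each camera call takes 0.05 s, during which the arm holds its last target. There are 200 camera calls.

## Task

Turn the revolving fruit stand by pushing on one of its spokes with a fingertip, either way round, until the cup holding the orange mandarin stands squarely over the yellow arrow on the counter, and leave it there at rest. Do not touch the fruit, lift it or let it roll out of its cups, and do not disturb the other things on the counter.

Things in the scene. Friction and masses are not known exactly. Their poses are not given: they have to be found in the camera images.
- hub (a point): top centre of the revolving fruit stand, on its upright turning axis, 78 mm above the counter. Green hub of radius 30 mm, top at 72 mm, with a 12 mm radius steel button up to 78 mm. Three wooden spokes 120 degrees apart each end in a wooden cup, centre 140 mm from the axis, outer radius 35 mm, 24 to 38 mm above the counter
- rotor (a joint): turn of the stand since the start, rad, anticlockwise from above is positive. It turns freely either way, over a full turn, with light friction (0.12 N m: about 1.6 N at 75 mm from the axis) and stays where it is left
- spoke_a (a point): point on the top edge of the first spoke, 75 mm from the axis, 68 mm up. Each spoke is an upright blade 8 mm thick, 26 to 68 mm above the counter, to be pushed on either flat side between hub (30 mm from the axis) and cup (105 mm). The space between spokes is open down to the stand's foot (radius 65 mm, 10 mm high; central pin radius 20 mm)
- spoke_b (a point): the same point on the second spoke (120 degrees anticlockwise of the first)
- spoke_c (a point): the same point on the third spoke (120 degrees clockwise of the first)
- mandarin_mid (a point): centre of the mandarin, an orange ball of 56 mm diameter with a small green stalk and leaf, loose in one of the three cups (centre 58 mm, top 86 mm, stalk top 93 mm above the counter), 140 mm from the axis, in line with its cup's spoke
- lime_mid (a point): centre of the lime, a light green ball of 56 mm diameter lying loose in another cup in the same way
- plum_mid (a point): centre of the plum, a dark purple ball of 56 mm diameter lying loose in the remaining cup in the same way
- mark (a point): spot on the yellow arrow over which the middle of the mandarin's cup must stand: 140 mm from the axis, on the arrow's centre line, 4 mm up. The arrow is a fixed flat board 4 mm thick, 26 mm wide, pointing straight out from under the stand, with a 64 mm wide head 180 to 216 mm from the axis
- honey: bystander: jar of honey, 68 mm wide, 95 mm tall, origin at the centre of its underside
- tin: bystander: round blue tea tin, 64 mm wide, 85 mm tall, origin at the centre of its underside
- stamp: bystander: wooden hand stamp, 44 mm wide, 75 mm tall, origin at the centre of its underside
- carton: bystander: cardboard carton 60 x 50 x 45 mm, origin at the centre of its underside
- mandarin: the mandarin itself; origin on its surface, straight below its centre at the start (it may roll; use mandarin_mid for its position)
- lime: the lime itself; origin on its surface, straight below its centre at the start (it may roll; use lime_mid for its position)
- plum: the plum itself; origin on its surface, straight below its centre at the start (it may roll; use plum_mid for its position)
Mind the look-alikes: they are no part of the job. Of the things that look like the part that bears mark, the largest one is meant. Leave any turquoise look-alike of the lime alone.

How it is judged:
By the outcome, as a careful person would: the job done as asked, in the order asked, and still so for the second after the job is handed in, with the robot touching nothing.
It also fails if it takes over 48 s, if anything falls off the work surface, if the arm or the gripper's body presses on something with over 40 N, if the wrist force passes 120 N, or if a joint passes its speed limit or range.

## Working session

There is one attempt and no reset: what is moved stays moved. The work goes in short steps, Python scripts to look and compute and a tool call to move; the robot and the scene stay as the last step left them, time stands still between calls to the robot, and variables do not carry over. Pictures are saved under pics/ and viewed, about 8 in all and at most 12, crops included, and the job is handed in when it is done.

Besides the shell and the picture viewer there is one more tool, called after "Request:" as name([rows], argument=value, ...), one row to a line, values as JSON. servo_tool: Moves the arm, as the interface text tells. Its arguments: {"type":"object","properties":{"targets":{"type":"array","items":{"type":"array"}},"grip_force":{"type":"number"}},"required":["targets"]}

```bash
mkdir -p pics; python3 - <<'E'
from station import *
import cv2,numpy as np
s=observe();print(s['time'],s['position'],s['ee_rot'],s['width'])
ims=[]
for c in ['scene','side']:
    im=get_image(c);cv2.imwrite(f'pics/{c}0.png',im[:,:,::-1])
    for l in ['hub','spoke_a','mandarin_mid','lime_mid','plum_mid','mark','honey','tin','stamp','carton']:
        print(c,l,[(np.round(d['xyz'],3).tolist(),round(d['p'],2)) for d in spot_point(l,c)[:4]])
E
```

```text
0.0 [ 7.24545234e-01 -3.31455894e-05  2.52374698e-01] [-5.00924135e-04  7.07079799e-01  7.07133294e-01 -6.41906273e-04] 0.9973232152753343
scene hub [([0.614, 0.074, 0.078], 0.63)]
scene spoke_a [([0.643, 0.139, 0.064], 0.84), ([0.537, 0.072, 0.069], 0.79), ([0.652, 0.012, 0.07], 0.76)]
scene mandarin_mid [([0.465, 0.064, 0.056], 0.7)]
scene lime_mid [([0.568, -0.385, 0.0], 0.69), ([0.775, 0.234, 0.029], 0.54)]
scene plum_mid [([0.685, -0.045, 0.057], 0.77)]
scene mark [([0.538, -0.049, 0.007], 0.95), ([0.647, -0.179, 0.004], 0.85), ([0.336, 0.154, 0.005], 0.7)]
scene honey [([0.643, 0.139, 0.064], 0.74), ([0.466, 0.066, 0.058], 0.53), ([0.675, 0.199, 0.056], 0.23)]
scene tin [([0.44, -0.357, -0.001], 0.72)]
scene stamp [([0.565, -0.382, 0.001], 0.97)]
scene carton [([0.469, 0.353, -0.001], 0.63)]
side hub [([0.611, 0.073, 0.082], 0.75), ([0.469, 0.361, -0.002], 0.39)]
side spoke_a [([0.647, 0.137, 0.065], 0.9), ([0.532, 0.07, 0.073], 0.81), ([0.444, -0.354, 0.002], 0.18)]
side mandarin_mid [([0.471, 0.063, 0.059], 0.95), ([0.573, -0.381, -0.001], 0.53)]
side lime_mid [([0.772, 0.229, 0.029], 0.93), ([0.676, 0.197, 0.058], 0.91)]
side plum_mid [([0.686, -0.05, 0.056], 0.79)]
side mark [([0.533, -0.051, 0.002], 0.95), ([0.645, -0.176, 0.004], 0.62), ([0.338, 0.154, 0.004], 0.57)]
side honey [([0.562, 0.368, 0.003], 0.67), ([0.684, -0.049, 0.03], 0.54), ([0.677, 0.196, 0.056], 0.43)]
side tin [([0.44, -0.352, -0.002], 0.9), ([0.647, 0.137, 0.067], 0.36)]
side stamp [([0.575, -0.38, -0.0], 0.77)]
side carton [([0.469, 0.36, -0.002], 0.71), ([0.47, 0.064, 0.027], 0.2)]
```

View pics/scene0.png

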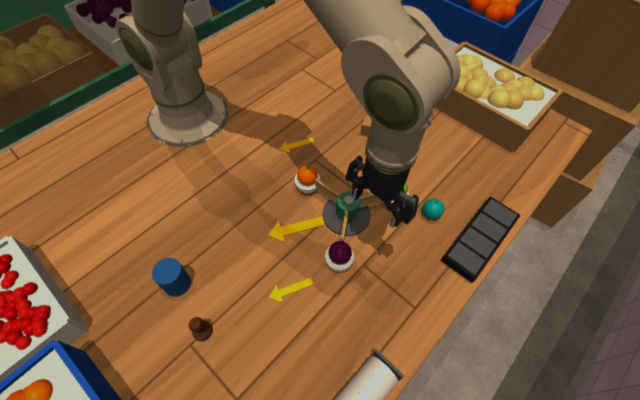

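View pics/side0.png

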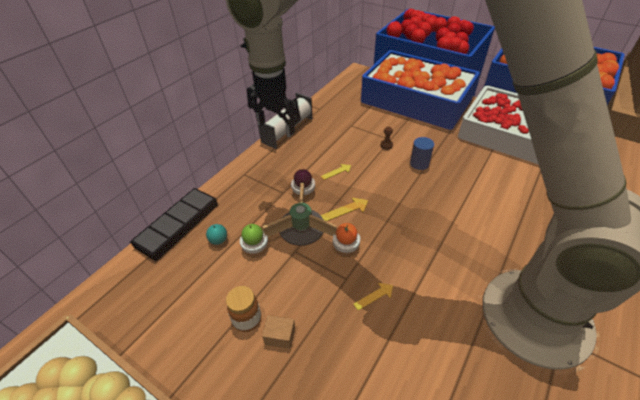

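The scene view shows the stand's hub at about (347,203), the mandarin at (307,176), the plum at (340,253) and the largest arrow at (298,228). The lime is hidden behind the gripper, and the turquoise look-alike is at (432,208).

In world coordinates the hub is at about (0.612, 0.073). The mandarin spoke is at about 183° and the arrow at about 238°, so the stand needs about +55°. I'll push the lime spoke (about 62°) towards -x from its clockwise side, with the jaws shut.

Request:
servo_tool([
  [[28, -11, 0], 0, 0],
  [[28, -11, 0], 0, 0],
  [[28, -11, 0], 0, 0],
  [[28, -11, 0], 0, 0],
  [[0, 0, 30], 0, 0],
  [[0, 0, 30], 0, 0],
  [[0, 0, 30], 0, 0],
  [[0, 0, 0], 0, 0],
  [[0, 0, 0], 0, 0],
  [[0, 0, 0], 0, 0],
])

```text
time: 1.93
position: [0.6816, 0.1169, 0.1637]
ee_rot: [0.002, 0.708, 0.707, 0.003]
wrist_force: [-0.5, 0.3, -0.3]
width: 0.004
```

```bash
cat > h.py <<'E'
from station import *
import cv2,numpy as np
def look(tag,cams=('scene','side','wrist'),labs=('hub','spoke_a','mandarin_mid','lime_mid','plum_mid','mark')):
    H=np.array([.612,.0735])
    for c in cams:
        im=get_image(c);cv2.imwrite(f'pics/{c}{tag}.png',im[:,:,::-1])
        for l in labs:
            o=[]
            for d in spot_point(l,c)[:4]:
                x=np.array(d['xyz']);v=x[:2]-H
                o.append((np.round(x,3).tolist(),'r%.0f a%.1f p%.2f'%(1e3*np.hypot(*v),np.degrees(np.arctan2(v[1],v[0]))%360,d['p'])))
            print(c,l,o)
E
python3 -c "from h import *;look('1')"
```

```text
scene hub [([0.615, 0.075, 0.078], 'r3 a19.0 p0.79')]
scene spoke_a [([0.651, 0.011, 0.07], 'r74 a301.9 p0.83'), ([0.644, 0.141, 0.061], 'r75 a64.5 p0.79'), ([0.536, 0.069, 0.07], 'r76 a183.5 p0.70'), ([0.468, 0.064, 0.058], 'r145 a183.9 p0.58')]
scene mandarin_mid [([0.468, 0.064, 0.057], 'r144 a183.7 p0.83')]
scene lime_mid [([0.774, 0.235, 0.028], 'r228 a45.0 p0.71'), ([0.675, 0.2, 0.054], 'r141 a63.5 p0.45'), ([0.686, -0.044, 0.055], 'r139 a302.1 p0.27')]
scene plum_mid [([0.686, -0.046, 0.056], 'r141 a301.6 p0.73'), ([0.438, -0.355, -0.0], 'r463 a247.9 p0.51')]
scene mark [([0.538, -0.05, 0.007], 'r144 a239.3 p0.89'), ([0.648, -0.178, 0.003], 'r254 a278.1 p0.69'), ([0.336, 0.157, 0.009], 'r288 a163.2 p0.63'), ([0.47, 0.065, 0.027], 'r142 a183.3 p0.22')]
side hub [([0.608, 0.074, 0.078], 'r4 a172.3 p0.75')]
side spoke_a [([0.534, 0.073, 0.072], 'r78 a180.1 p0.87'), ([0.646, 0.138, 0.066], 'r73 a62.3 p0.82'), ([0.65, 0.012, 0.067], 'r73 a302.0 p0.64')]
side mandarin_mid [([0.47, 0.063, 0.06], 'r142 a184.3 p0.94'), ([0.612, 0.077, 0.081], 'r3 a86.6 p0.23'), ([0.646, 0.136, 0.067], 'r71 a61.3 p0.22'), ([0.539, -0.05, 0.004], 'r143 a239.6 p0.18')]
side lime_mid [([0.773, 0.231, 0.032], 'r225 a44.4 p0.71'), ([0.678, 0.2, 0.06], 'r143 a62.5 p0.66')]
side plum_mid [([0.687, -0.047, 0.058], 'r142 a302.0 p0.76')]
side mark [([0.336, 0.155, 0.004], 'r288 a163.5 p0.67'), ([0.645, -0.179, 0.004], 'r255 a277.4 p0.63')]
wrist hub [([0.615, 0.069, 0.076], 'r6 a300.3 p0.93')]
wrist spoke_a [([0.533, 0.07, 0.068], 'r79 a182.7 p0.96'), ([0.645, 0.14, 0.067], 'r74 a63.7 p0.83')]
wrist mandarin_mid [([0.474, 0.064, 0.055], 'r139 a184.1 p0.69'), ([0.533, 0.072, 0.068], 'r79 a181.3 p0.47')]
wrist lime_mid [([0.776, 0.234, 0.026], 'r229 a44.5 p0.69'), ([0.669, 0.201, 0.062], 'r139 a65.9 p0.62')]
wrist plum_mid []
wrist mark []
```

View pics/wrist1.png

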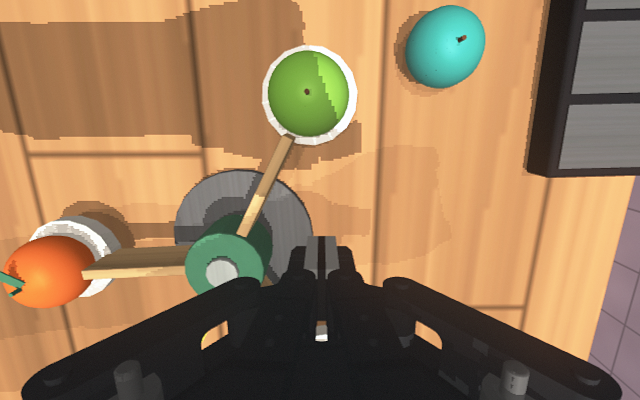

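The wrist view shows the tip in the open sector, clear of the lime spoke (260,190) and the lime (308,92). The hub's steel button is at (222,270). I'll descend so the tip is about 48 mm up.

Request:
servo_tool([
  [[0, 0, 28], 0, 0],
  [[0, 0, 28], 0, 0],
  [[0, 0, 25], 0, 0],
  [[0, 0, 12], 0, 0],
  [[0, 0, 0], 0, 0],
])

```text
time: 3.4
position: [0.6848, 0.1178, 0.0698]
ee_rot: [0.004, 0.708, 0.707, 0.006]
wrist_force: [0.5, 0.1, -0.2]
width: 0.003
```

Request:
servo_tool([
  [[1.5, -4, 0], 0, 0],
  [[1.5, -4, 0], 0, 0],
  [[1.5, -4, 0], 0, 0],
  [[1.5, -4, 0], 0, 0],
  [[1.2, -3, 0], 0, 0],
  [[1.2, -3, 0], 0, 0],
  [[1.2, -2, 0], 0, 0],
  [[1.2, -2, 0], 0, 0],
  [[1.2, -2, 0], 0, 0],
  [[1.2, -2, 0], 0, 0],
])

```text
time: 4.23
position: [0.6553, 0.1322, 0.0758]
ee_rot: [0.006, 0.708, 0.706, 0.009]
wrist_force: [1.2, -0.9, -0.8]
width: -0.002
```

Request:
servo_tool([
  [[2.2, -3.3, 2], 0, 0],
  [[2.2, -3.3, 1.5], 0, 0],
  [[1.9, -3.5, 1.5], 0, 0],
  [[1.9, -3.5, 1.5], 0, 0],
  [[1.4, -3.8, 1], 0, 0],
  [[1.4, -3.8, 1], 0, 0],
  [[0.8, -3.9, 1], 0, 0],
  [[0.8, -3.9, 1], 0, 0],
  [[0.4, -4, 1], 0, 0],
  [[0.4, -3, 1], 0, 0],
])

```text
time: 5.07
position: [0.6175, 0.1479, 0.0619]
ee_rot: [0.007, 0.708, 0.706, 0.011]
wrist_force: [1.3, -1.3, 0.7]
width: -0.002
```

```bash
python3 -c "from h import *;look('2',labs=('hub','spoke_a','mandarin_mid','plum_mid','lime_mid','mark'))"
```

```text
scene hub [([0.612, 0.074, 0.078], 'r0 a166.0 p0.79')]
scene spoke_a [([0.55, 0.026, 0.07], 'r78 a217.2 p0.82'), ([0.681, 0.045, 0.07], 'r75 a337.3 p0.62'), ([0.6, 0.149, 0.062], 'r77 a99.1 p0.62')]
scene mandarin_mid [([0.499, -0.016, 0.055], 'r144 a218.4 p0.70')]
scene plum_mid [([0.741, 0.022, 0.056], 'r139 a338.0 p0.62')]
scene lime_mid [([0.774, 0.234, 0.031], 'r228 a44.7 p0.60')]
scene mark [([0.654, -0.177, 0.004], 'r254 a279.4 p0.75'), ([0.538, -0.048, 0.001], 'r143 a238.7 p0.58')]
side hub [([0.61, 0.071, 0.079], 'r3 a233.1 p0.69')]
side spoke_a [([0.552, 0.028, 0.07], 'r75 a217.2 p0.60'), ([0.678, 0.048, 0.068], 'r71 a338.8 p0.60'), ([0.6, 0.144, 0.07], 'r72 a100.1 p0.58')]
side mandarin_mid [([0.503, -0.019, 0.057], 'r143 a220.3 p0.89')]
side plum_mid [([0.586, 0.211, 0.058], 'r140 a100.8 p0.34')]
side lime_mid [([0.589, 0.209, 0.061], 'r137 a99.6 p0.88'), ([0.772, 0.228, 0.03], 'r222 a44.0 p0.66')]
side mark [([0.338, 0.154, 0.005], 'r286 a163.7 p0.79'), ([0.646, -0.177, 0.0], 'r252 a277.9 p0.75'), ([0.587, 0.208, 0.057], 'r137 a100.4 p0.32')]
wrist hub []
wrist spoke_a [([0.597, 0.143, 0.068], 'r71 a102.6 p0.92')]
wrist mandarin_mid []
wrist plum_mid []
wrist lime_mid [([0.583, 0.215, 0.063], 'r145 a101.6 p0.67')]
wrist mark []
```

View pics/wrist2.png

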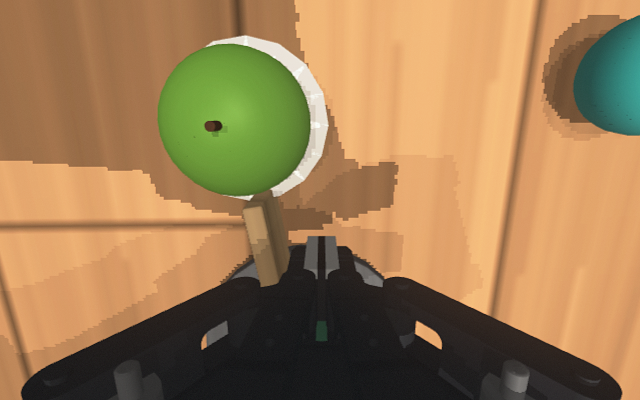

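Request:
servo_tool([
  [[0, -3, -1], 0, 0],
  [[0, -3, -1], 0, 0],
  [[0, -3, -1], 0, 0],
  [[-0.3, -3, -1], 0, 0],
  [[-0.4, -3, -0.5], 0, 0],
  [[-0.5, -2, 0], 0, 0],
  [[0, 0, 0], 0, 0],
])

```text
time: 6.7
position: [0.6007, 0.1464, 0.067]
ee_rot: [0.008, 0.708, 0.706, 0.012]
wrist_force: [0.8, -0.1, -1.3]
width: -0.002
```

```bash
cat > m.py <<'E'
# refined: arrow centre line and mandarin bearing from masks projected to planes
from h import *
def proj(c,uv,z):
    m=camera_model(c);T=np.array(m['cam_to_world'])
    d=np.c_[(uv[:,0]-m['cx'])/m['fx'],(uv[:,1]-m['cy'])/m['fy'],np.ones(len(uv))]@T[:3,:3].T
    return (T[:3,3]+d*((z-T[2,3])/d[:,2])[:,None])[:,:2]
def run(tag):
  for c in ('scene','side'):
    im=get_image(c);cv2.imwrite(f'pics/{c}{tag}.png',im[:,:,::-1])
    hsv=cv2.cvtColor(im,cv2.COLOR_RGB2HSV).astype(int)
    out={}
    for l in ('hub','mandarin','plum','lime','mark'):
        for d in regions_of(l,c)[:3]:
            v,u=np.nonzero(d['mask']);z={'hub':.072,'mark':.004}.get(l,.058)
            if len(u)<30:continue
            P=proj(c,np.c_[u,v].astype(float),z);q=P.mean(0);w=q-[.612,.0735]
            print(c,l,round(d['p'],2),len(u),np.round(q,4),'r%.0f a%.1f'%(1e3*np.hypot(*w),np.degrees(np.arctan2(w[1],w[0]))%360))
    # arrow by colour
    m=(abs(hsv[...,0]-25)<5)&(hsv[...,1]>190)&(hsv[...,2]>120)
    n,lab,st,_=cv2.connectedComponentsWithStats(m.astype(np.uint8))
    for i in range(1,n):
        if st[i,4]<60:continue
        v,u=np.nonzero(lab==i);P=proj(c,np.c_[u,v].astype(float),.004);q=P.mean(0)
        if np.hypot(*(q-[.53,-.06]))>.06:continue
        e=np.linalg.eigh(np.cov(P.T))[1][:,1];e=e*np.sign(e@[-1,-1])
        print(c,'arrow',st[i].tolist(),np.round(q,4),'axis %.1f'%(np.degrees(np.arctan2(e[1],e[0]))%360),'line pt at hub offset mm %.1f'%(1e3*np.cross(e,[.612-q[0],.0735-q[1]])))
E
python3 -W ignore -c "from h import *;import m;print(observe()['position']);m.run('3');look('3b',('scene','side'),('spoke_a','mandarin_mid','plum_mid','lime_mid'))"
```

```text
[0.60066181 0.14642846 0.0669669 ]
scene hub 0.82 2459 [0.6357 0.029 ] r50 a298.0
scene mandarin 0.9 354 [ 0.5226 -0.0372] r142 a231.1
scene plum 0.57 430 [0.7479 0.0539] r137 a351.8
scene lime 0.7 347 [0.7783 0.2118] r216 a39.8
scene mark 0.87 387 [ 0.648  -0.1767] r253 a278.2
scene mark 0.79 507 [ 0.5415 -0.0499] r142 a240.2
scene mark 0.59 219 [0.3367 0.1511] r286 a164.3
scene arrow [268, 221, 29, 21, 251] [ 0.5185 -0.0874] axis 218.6 line pt at hub offset mm -67.5
side hub 0.84 1632 [0.5541 0.1048] r66 a151.6
side mandarin 0.62 317 [ 0.5237 -0.0367] r141 a231.3
side mandarin 0.43 1219 [0.5541 0.3686] r301 a101.1
side plum 0.71 112 [0.7559 0.0634] r144 a356.0
side lime 0.86 350 [0.7526 0.2468] r223 a51.0
side lime 0.84 424 [0.5573 0.2025] r140 a113.0
side lime 0.64 146 [5.116e-01 1.000e-04] r124 a216.2
side mark 0.62 139 [ 0.5332 -0.0501] r147 a237.5
side mark 0.51 133 [ 0.6469 -0.1749] r251 a278.0
scene spoke_a [([0.682, 0.064, 0.069], 'r71 a352.5 p0.86'), ([0.565, 0.015, 0.069], 'r75 a231.5 p0.58'), ([0.584, 0.144, 0.063], 'r75 a111.5 p0.58'), ([0.559, 0.363, 0.006], 'r294 a100.3 p0.44')]
scene mandarin_mid [([0.519, -0.04, 0.055], 'r146 a230.7 p0.67')]
scene plum_mid [([0.75, 0.051, 0.057], 'r140 a350.7 p0.73')]
scene lime_mid [([0.747, 0.052, 0.058], 'r137 a351.1 p0.71'), ([0.776, 0.236, 0.029], 'r231 a44.7 p0.70')]
side spoke_a [([0.561, 0.015, 0.069], 'r78 a228.6 p0.74'), ([0.585, 0.142, 0.063], 'r74 a111.2 p0.68')]
side mandarin_mid [([0.523, -0.042, 0.061], 'r146 a232.6 p0.82')]
side plum_mid [([0.748, 0.048, 0.054], 'r138 a349.2 p0.67')]
side lime_mid [([0.561, 0.199, 0.058], 'r135 a112.0 p0.61'), ([0.774, 0.231, 0.034], 'r226 a44.2 p0.59')]
```

View pics/scene3.png

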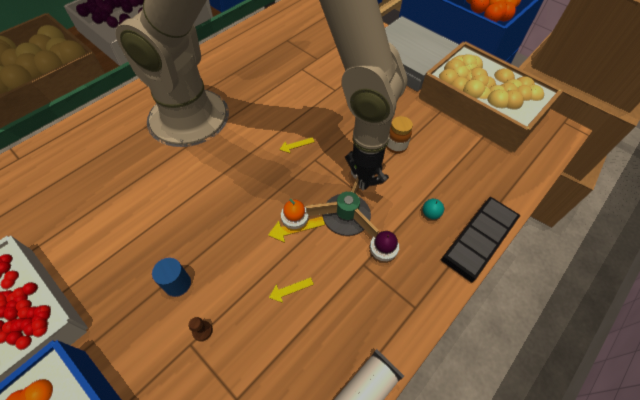

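The scene view shows the mandarin at (293,211), just short of the arrow's centre line, with every fruit in its cup. Next I'll get the arrow's exact bearing from the unobstructed first pictures.

```bash
python3 -W ignore - <<'E'
from m import *
for f in ('scene0','side0','scene1','side1'):
    c=f[:-1];im=cv2.imread(f'pics/{f}.png');hsv=cv2.cvtColor(im,cv2.COLOR_BGR2HSV).astype(int)
    m=(abs(hsv[...,0]-25)<5)&(hsv[...,1]>185)&(hsv[...,2]>110)
    if f in('scene0','side0'):
        u,v=(295,230) if c=='scene' else (350,211); print(hsv[v,u])
    n,lab,st,_=cv2.connectedComponentsWithStats(m.astype(np.uint8))
    for i in range(1,n):
        if st[i,4]<60:continue
        v,u=np.nonzero(lab==i);P=proj(c,np.c_[u,v].astype(float),.004);q=P.mean(0)
        if np.hypot(*(q-[.53,-.06]))>.07:continue
        e=np.linalg.eigh(np.cov(P.T))[1][:,1];e=e*np.sign(e@[-1,-1])
        r=(P-[.612,.073])@e;w=q-[.612,.073]
        print(f,st[i].tolist(),np.round(q,4),'axis %.2f'%(np.degrees(np.arctan2(e[1],e[0]))%360),'bearing %.2f'%(np.degrees(np.arctan2(w[1],w[0]))%360),'range',np.round([r.min(),r.max()],3),'offs %.1f'%(1e3*np.cross(e,-w)), 'tip',np.round(P[r.argmax()],4))
E
```

```text
[ 21 242 197]
scene0 [268, 216, 57, 26, 544] [ 0.5389 -0.05  ] axis 240.82 bearing 239.29 range [0.065 0.216] offs 3.8 tip [ 0.5013 -0.1126]
[ 21 170 138]
scene1 [268, 219, 53, 23, 511] [ 0.5338 -0.0595] axis 239.21 bearing 239.44 range [0.078 0.217] offs -0.6 tip [ 0.5035 -0.1146]
```

Request:
servo_tool([
  [[-0.4, -2, 0], 0, 0],
  [[-0.5, -2, 0], 0, 0],
  [[-0.5, -2, 0], 0, 0],
  [[-0.5, -1.5, 0], 0, 0],
  [[-0.4, -1, 0], 0, 0],
  [[0, 0, 0], 0, 0],
])

```text
time: 8.3
position: [0.594, 0.144, 0.0671]
ee_rot: [0.009, 0.708, 0.706, 0.014]
wrist_force: [0.9, 0.1, -1.6]
width: -0.002
```

```bash
python3 -W ignore -c "from h import *;import m;print(observe()['position']);m.run('4');look('4b',('scene','side'),('hub','spoke_a','mandarin_mid','plum_mid','lime_mid'));look('4c',('scene','side'),('spoke_a','mandarin_mid','mark'))
im=cv2.imread('pics/scene4.png')[150:290,230:430];cv2.imwrite('pics/crop4.png',cv2.resize(im,None,fx=4,fy=4,interpolation=cv2.INTER_CUBIC))"
```

```text
[0.59400561 0.14404712 0.06711012]
scene hub 0.58 1972 [0.6342 0.0308] r48 a297.4
scene hub 0.55 2444 [0.6362 0.0311] r49 a299.7
scene mandarin 0.67 392 [ 0.5336 -0.0448] r142 a236.5
scene plum 0.56 381 [0.7495 0.0674] r138 a357.5
scene plum 0.46 330 [ 0.5599 -0.0741] r157 a250.5
scene lime 0.7 348 [0.7778 0.2129] r217 a40.0
scene mark 0.81 389 [ 0.6478 -0.1781] r254 a278.1
scene mark 0.69 241 [0.3365 0.152 ] r286 a164.1
scene mark 0.59 357 [ 0.5346 -0.0601] r154 a239.9
scene arrow [268, 221, 20, 21, 209] [ 0.5154 -0.0912] axis 156.6 line pt at hub offset mm -189.5
side hub 0.86 1713 [0.5592 0.1057] r62 a148.6
side mandarin 0.88 315 [ 0.5344 -0.0438] r141 a236.5
side plum 0.51 230 [0.7515 0.0701] r140 a358.6
side lime 0.92 384 [0.5447 0.1993] r143 a118.2
side lime 0.71 378 [0.7511 0.2477] r223 a51.4
side mark 0.7 383 [0.3372 0.1573] r287 a163.0
side mark 0.59 179 [ 0.5414 -0.0388] r133 a237.8
side mark 0.52 169 [ 0.6454 -0.1768] r253 a277.6
scene hub [([0.614, 0.072, 0.076], 'r2 a322.6 p0.84')]
scene spoke_a [([0.689, 0.069, 0.07], 'r77 a356.7 p0.96'), ([0.574, 0.139, 0.062], 'r76 a1
[... 1032 characters left out ...]
scene mark [([0.536, -0.049, 0.005], 'r144 a238.3 p0.69'), ([0.338, 0.155, 0.003], 'r286 a163.4 p0.59'), ([0.646, -0.177, 0.006], 'r253 a277.7 p0.58'), ([0.752, 0.064, 0.057], 'r140 a356.3 p0.48')]
side spoke_a [([0.578, 0.136, 0.064], 'r71 a118.5 p0.97'), ([0.572, 0.012, 0.072], 'r73 a236.6 p0.88'), ([0.685, 0.069, 0.066], 'r73 a356.5 p0.56'), ([0.545, 0.196, 0.029], 'r140 a118.7 p0.31')]
side mandarin_mid [([0.533, -0.05, 0.058], 'r146 a237.4 p0.71'), ([0.748, 0.063, 0.027], 'r136 a355.6 p0.42'), ([0.548, 0.195, 0.057], 'r137 a117.7 p0.27')]
side mark [([0.539, -0.052, 0.004], 'r145 a239.7 p0.77'), ([0.337, 0.152, 0.001], 'r286 a164.1 p0.63'), ([0.647, -0.179, 0.003], 'r255 a277.9 p0.58')]
```

View pics/crop4.png

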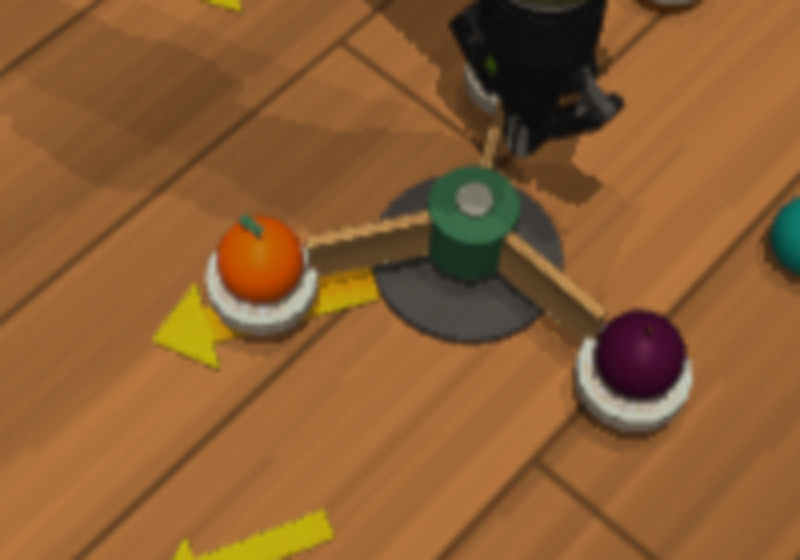

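The crop shows the mandarin's cup over the arrow shaft and a couple of degrees short of its centre line. The measured bearing is about 237.0° against 239.1°. That leaves roughly 2.7 mm at the finger.

Request:
servo_tool([
  [[-0.3, -1.2, 0], 0, 0],
  [[-0.3, -1.2, 0], 0, 0],
  [[-0.3, -1, 0], 0, 0],
  [[0, 0, 0], 0, 0],
])

```text
time: 10.23
position: [0.5922, 0.1435, 0.0673]
ee_rot: [0.01, 0.708, 0.706, 0.016]
wrist_force: [0.5, 0.5, -0.7]
width: -0.001
```

```bash
cat > fit.py <<'E'
from m import *
# residual of mandarin-bearing estimates: repeated, averaged
def ang(n=4):
    H=np.array([.612,.073]);A=[];M=[];HH=[]
    for k in range(n):
        for c in('scene','side'):
            get_image(c)
            for l,r0,t in (('spoke_a',.075,.01),('mandarin_mid',.14,.01),('plum_mid',.14,.01)):
                for d in spot_point(l,c):
                    w=np.array(d['xyz'])[:2]-H;a=np.degrees(np.arctan2(w[1],w[0]))%360
                    if d['p']>.45 and d['xyz'][2]>.045 and abs(np.hypot(*w)-r0)<t: A.append(a%120)
            for d in spot_point('mark',c):
                w=np.array(d['xyz'])[:2]-H;a=np.degrees(np.arctan2(w[1],w[0]))%360
                if d['p']>.4 and abs(np.hypot(*w)-.14)<.015 and abs(a-239)<6 and d['xyz'][2]<.015: M.append(a)
            HH+=[d['xyz'] for d in spot_point('hub',c)[:1]]
    print('spokes %.2f +- %.2f n%d'%(np.median(A)+120,np.std(A)/len(A)**.5,len(A)),'mark',np.round(M,1),np.median(HH,axis=0))
E
python3 -W ignore -c "from fit import *;print(observe()['position']);ang()"
```

```text
[0.59218318 0.1434595  0.06728932]
spokes 237.63 +- 7.19 n39 mark [239.1 238.7 239.4 240.2 237.6 239.2 238.1 239.4] [0.61025 0.0733  0.0785 ]
```

Request:
servo_tool([
  [[-0.3, -1, 0], 0, 0],
  [[-0.3, -1, 0], 0, 0],
  [[-0.2, -1, 0], 0, 0],
  [[0, 0, 0], 0, 0],
])

```text
time: 12.97
position: [0.5904, 0.1428, 0.0674]
ee_rot: [0.011, 0.708, 0.706, 0.017]
wrist_force: [1.1, 0.7, -0.7]
width: 0.002
```

```bash
python3 -W ignore -c "from fit import *;print(observe()['position'],observe()['wrist_force']);m=None
import m;m.run('5');ang(2)"
```

```text
[0.5903753  0.14284418 0.06739771] [ 1.12367483  0.69280815 -0.6759245 ]
scene hub 0.95 2648 [0.6382 0.0304] r50 a301.3
scene mandarin 0.77 408 [ 0.5399 -0.0484] r142 a239.4
scene mandarin 0.6 1699 [0.6302 0.0406] r38 a298.9
scene plum 0.81 420 [0.7494 0.0739] r137 a0.2
scene lime 0.7 1872 [0.6323 0.0406] r39 a301.7
scene lime 0.62 383 [0.7779 0.2134] r217 a40.1
scene mark 0.9 428 [ 0.6479 -0.1782] r254 a278.1
scene mark 0.73 303 [ 0.5339 -0.0642] r158 a240.4
scene mark 0.56 263 [0.3371 0.1524] r286 a164.0
scene arrow [268, 221, 18, 21, 200] [ 0.5149 -0.0919] axis 152.8 line pt at hub offset mm -191.5
side hub 0.78 1645 [0.5622 0.1086] r61 a144.8
side hub 0.74 387 [0.5332 0.2019] r151 a121.5
side hub 0.56 267 [0.5109 0.0139] r117 a210.5
side mandarin 0.63 654 [ 0.4365 -0.3362] r446 a246.8
side mandarin 0.54 324 [ 0.5407 -0.0493] r142 a239.9
side mandarin 0.42 1095 [0.5788 0.088 ] r36 a156.5
side plum 0.69 276 [0.7516 0.0752] r140 a0.7
side plum 0.56 307 [ 0.5392 -0.0477] r141 a239.0
side lime 0.76 410 [0.5394 0.1946] r141 a120.9
side lime 0.74 376 [0.7531 0.2475] r224 a51.0
side mark 0.81 225 [ 0.5414 -0.04  ] r134 a238.1
side mark 0.78 353 [0.337  0.1559] r287 a163.3
side mark 0.7 909 [0.4744 0.3513] r310 a116.4
spokes 179.81 +- 13.09 n20 mark [238.7 238.8 239.2 239.6] [0.61275 0.07225 0.0795 ]
```

Bearings now agree with the mark to within about 0.5°. I'll back off the spoke, lift clear and check.

Request:
servo_tool([
  [[1.5, 3, 0], 0, 0],
  [[3, 6, 0], 0, 0],
  [[3, 6, 0], 0, 0],
  [[0, 2, -5], 0, 0],
  [[0, 0, -30], 0, 0],
  [[0, 0, -35], 0, 0],
  [[0, 0, -35], 0, 0],
  [[0, 0, -35], 0, 0],
  [[0, 30, -20], 0, 0],
  [[0, 30, 0], 0, 0],
  [[0, 30, 0], 0, 0],
  [[0, 0, 0], 0, 0],
])

```text
time: 15.77
position: [0.6963, 0.1511, 0.2436]
ee_rot: [0.011, 0.707, 0.707, 0.017]
wrist_force: [-1.0, 0.1, -0.0]
width: -0.0
```

```bash
sed -i 's/A.append(a%120)/A.append((a-239+60)%120-60)/; s/np.median(A)+120/np.mean(A)+239/' fit.py
python3 -W ignore -c "from fit import *;print(observe()['position'],observe()['wrist_force'],observe()['time'])
import m;m.run('6');ang(4)
im=cv2.imread('pics/scene6.png')[150:290,230:430];im2=cv2.imread('pics/side6.png')[150:290,220:420]
cv2.imwrite('pics/crop6.png',np.vstack([cv2.resize(i,(429,300),interpolation=cv2.INTER_CUBIC) for i in (im,im2)]))"
```

```text
[0.69629075 0.15106479 0.24355405] [-0.97597875  0.07368058 -0.00176986] 15.7667
scene hub 0.84 2757 [0.6337 0.0411] r39 a303.8
scene hub 0.42 405 [ 0.5928 -0.3791] r453 a267.6
scene mandarin 0.64 364 [ 0.5398 -0.0492] r142 a239.5
scene plum 0.65 416 [0.7492 0.0741] r137 a0.3
scene plum 0.22 412 [ 0.5401 -0.0482] r141 a239.4
scene lime 0.58 358 [0.7783 0.2122] r217 a39.8
scene lime 0.53 278 [0.5385 0.1957] r143 a121.0
scene mark 0.85 428 [ 0.6477 -0.1775] r254 a278.1
scene mark 0.8 255 [ 0.5347 -0.0602] r154 a240.0
scene mark 0.51 170 [0.3381 0.1541] r286 a163.6
scene arrow [268, 221, 18, 21, 200] [ 0.5149 -0.092 ] axis 152.8 line pt at hub offset mm -191.6
side hub 0.96 2800 [0.5815 0.1048] r44 a134.3
side mandarin 0.62 309 [ 0.5409 -0.0486] r141 a239.8
side mandarin 0.53 875 [0.4551 0.3688] r334 a118.0
side mandarin 0.21 1911 [0.5938 0.0885] r24 a140.5
side plum 0.54 254 [0.7506 0.0749] r139 a0.6
side lime 0.83 406 [0.5385 0.1944] r141 a121.3
side lime 0.72 342 [0.7526 0.2463] r223 a50.9
side lime 0.69 1605 [0.5974 0.0873] r20 a136.5
side mark 0.57 350 [0.3374 0.1564] r287 a163.2
side mark 0.56 166 [ 0.646  -0.1766] r252 a277.7
side mark 0.47 249 [ 0.5426 -0.0357] r129 a237.6
spokes 240.00 +- 0.22 n39 mark [239.5 238.1 237.9 238.8 238.  239.5 237.2 239. ] [0.6118 0.0755 0.0765]
```

View pics/crop6.png

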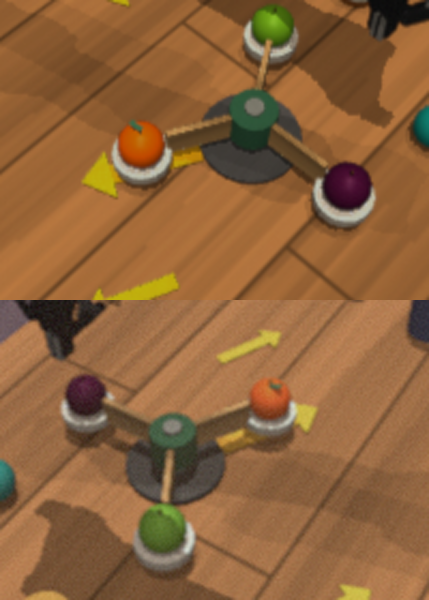

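```bash
python3 -c "from station import *;print(close_job())"
```

```text
the job is handed in; nothing more can be done
None
```

I turned the fruit stand about 57° anticlockwise by pushing the lime's spoke with the shut fingertips. Then I backed off, lifted clear and handed the job in at about 18 s of the 48 s allowed.

**Alignment:** averaging the three fruit bearings, which cancels any error in the hub position, puts the mandarin's spoke at about 240.3°. With the same hub position, the arrow's centre line is at about 240°. That is within about 0.5°, or about 1 mm at the cup.

**Disagreement between checks:** the single-point network readings were less close. They gave the spokes at 240.0° and the mark at about 238.5°, with a scatter of about 1°. Taken at face value that is up to 1.5°, or about 4 mm at the cup. I trusted the averaged result and made no further correction.

**Other checks:**
- The last pictures show all three fruits still in their cups and nothing near the stand disturbed.
- The wrist force readings after each move stayed around 2 N or less.
- The gripper was clear of everything when I handed the job in.

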